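Slide the phone-board holder between hot plate and iron stand

ROBOT

A 6-joint arm with a two-finger parallel gripper is mounted at the origin on the work surface. World frame = base frame: x ahead of the robot, y to its left, z up, the work surface at z = 0. Lengths are in m, angles in degrees, forces in N, time in s.
With the tool pointing down it reaches from about 0.275 to 0.725 m from the base axis. Payload 15.9 kg.
Tool frame: the origin (TCP) lies between the finger pads; the fingertips stand robot.nose_length ahead of it and the grasp point (between the pads) lies 11 mm behind it (robot.nose_length is the distance from the TCP to the fingertips, in m); z points along the fingers, y is the line along which they close (so a half turn about z gives the same grasp; the last joint's range is limited). The gripper opens to 85 mm and grips with 20 to 120 N. Pads are 22 mm wide; open, the fingers measure 114 mm over their backs; the gripper's body (76 mm by 85 mm) begins 54 mm behind the grasp point. The pads swing forward as they close: fully open they stand 13 mm farther back than shut.
Start: joints at [72.479, 12.198, -1.971, 75.831, 0, 90], TCP at [0.151, 0.477, 0.239] pointing down, gripper open.
Joint ranges: [-170.91, 170.91], [-42.67, 98.43], [-65.05, 77.54], [-120.47, 116.71], [-90, 82.35], [-180, 180]. Speed limits (degrees/s): [108.29, 108.29, 136.94, 147.25, 180, 180].

INTERFACE

Orientations are given as a 3x3 rotation matrix whose columns are the frame's x, y, z axes.
In Python, from plant import robot, vision gives the robot as it stands.
- The arm moves only by the tool jog_arm, never from a script. Its argument "motion" is a list of rows, each an object with "grip": the opening in per cent of the stroke, from 0 (shut) to 100 (fully open); "translation": the shift along the tool's x, y, z in units of 25 mm (1.0 is 25 mm), a list of three; "rot": the turn, a rotation vector about the tool's x, y, z in degrees, a list of three. In form: [{"grip": grip, "translation": [dx, dy, dz], "rot": [wx, wy, wz]}, ...]. A call has 1 to 10 rows; each row is the pose to reach, as a shift and turn from the pose commanded when the call began, along the tool's axes at that moment; what a row does not reach only later rows make up. A row lasts 1/12 s, in which the tool goes at most 41.7 mm and 7.16 degrees, less where a joint would pass 70% of its speed; a pose out of reach is approached as far as the arm can. A call with a gripper value outside its range is refused whole. The fingers move at their own pace and stop on an object; "force" is the grip in N (left out, the last holds). Time passes only in rows, so rows that repeat a pose let the fingers close. It gives the time, the measured TCP pose, the force and the opening at its end, in the units of the state.
- robot.get_state(): the state, without advancing time (a new reading comes with each control period).
- vision.grab_frame(name): name is "scene" or "top"; returns a dict with "pixels" (400x640x3 uint8, red, green, blue), "range_z" (400x640 float32, m along the optical axis (not along the pixel's ray), 0 where there is no reading), "camera_matrix" (3x3 intrinsics, pixels), "extrinsics" (4x4, takes a point from camera to world coordinates). Camera axes: x right, y up, looking along -z (the intrinsics and any distortion apply to the point x, -y, -z); pixel columns grow to the right and rows downward; lengths in m; the calibration is good to about 2 mm. A picture is of the moment at which its call begins.
- robot.sign_off(): hands the job in, once; it reports no verdict.
The state is a dict: "time_s": time; "joints": joint angles; "dq": joint speeds; "joint_torque": joint torques, N m; "eef_pos": TCP position; "ee_rot": TCP orientation; "force": force on the tool from outside, world axes, zero at the start; "ft_torque": the same for the moment, N m; "grip_width": finger opening in m.
Only numpy, scipy, OpenCV 4.12 (cv2) and the standard library are available. Lean on these libraries where they do the work, as an engineer would, in place of code of your own. Each camera call takes 0.05 s, during which the arm holds its last target. There are 200 camera calls.

TASK

The phone board in the aluminium holder has chips only laid in place, not yet soldered, so it is to be slid, never lifted: with the fingertips, push the holder along the blue mat through the narrow gap between the small hot plate and the yellow soldering-iron stand, and on until it lies wholly inside the white-outlined work field beyond. Keep it flat on the mat all the way, and leave the flux jar, the solder spool and the brass-wool tip cleaner standing where they are.

Things in the scene. Friction and masses are not known exactly. Their poses are not given: they have to be found in the camera images.
- holder: loose aluminium block 70 (x) by 100 (y) by 12 mm high, upright flat sides, corners rounded to 8 mm, about 0.25 kg; blue circuit board between steel jaws on top (19 mm in all). Origin: centre of the underside. Starts right of the gap as the robot sees it, its y pointing roughly through the gap (to 20 degrees askew, to 45 mm off the gap's middle line).
- corner_fl (a point): corner of the holder's underside at holder x -35, y +50 mm (where the sides would meet without the rounding)
- corner_fr (a point): the same at holder x +35, y +50 mm
- corner_bl (a point): the same at holder x -35, y -50 mm
- corner_br (a point): the same at holder x +35, y -50 mm
- mat: blue silicone mat, fixed, 420 (x) by 600 (y) mm, 3 mm thick; all stands on its top, at height 3 mm. Origin: centre of its underside; x points away from the robot, y to the robot's left, turned by up to 17 degrees. Moulded compartments with 5 mm ridges at mat x 133 to 202, y 93 to 287 mm.
- field (a point): centre of the white-outlined work field printed flat on the left part of the mat, with the mat's axes; inside the outline 100 (x) by 130 (y) mm, line 4 mm wide. It begins 40 to 70 mm past the gap; the gap's middle line is up to 10 mm off its centre.
- hotplate: small black hot plate (cold), fixed, on the robot's side of the gap: square aluminium plate 100 by 100 mm, its top 34 mm above the mat, and a 24 mm high control box reaching 35 mm further towards the robot. Axes as the mat's; origin under the middle of the square, at the mat's top. Its upright face at its x = +50 mm (y -50 to +50) is one side of the gap.
- stand: yellow soldering-iron stand, fixed, past the gap: base 170 (x) by 90 (y) mm, 20 high, sponge to 23; from its x = +25 mm on a coil with an iron leaning to +y, up to 0.22 m high. Axes as the mat's; origin under the base's middle, at the mat's top. Its upright face at its x = -85 mm is the gap's other side. Gap 74 to 77 mm wide, running along the mat's y; the holder may brush its sides.
- flux_jar: round amber flux jar with a lid, diameter 64, 35 mm high, loose; origin: centre of its underside
- spool: solder spool standing on end, diameter 54, 42 mm high, loose; origin: centre of its underside
- tip_cleaner: dark round tin with brass wool, diameter 62, 48 mm high, loose; origin: centre of its underside. These three stand on the mat in changing places, two beside the field and one at the mat's far right.

How it is judged:
By the outcome, as a careful person would: the job done as asked, in the order asked, and still so for the second after the job is handed in, with the robot touching nothing.
It also fails if it takes over 72 s, if anything falls off the work surface, if the arm or the gripper's body presses on something with over 40 N, if the wrist force passes 120 N, or if a joint passes its speed limit or range.

## Working session

There is one attempt and no reset: what is moved stays moved. The work goes in short steps, Python scripts to look and compute and a tool call to move; the robot and the scene stay as the last step left them, time stands still between calls to the robot, and variables do not carry over. Pictures are saved under pics/ and viewed, on a budget of 10 in all, crops included, one or two more only if the job needs it, and the job is handed in when it is done.

Besides the shell and the picture viewer there is one more tool, called after "Emit:" as name(argument=value, ...) on one line, values as JSON. jog_arm: Moves the arm, as the interface text tells. Its arguments: {"type":"object","properties":{"motion":{"type":"array","items":{"type":"object","properties":{"grip":{"type":"number"},"translation":{"type":"array","items":{"type":"number"}},"rot":{"type":"array","items":{"type":"number"}}}}},"force":{"type":"number"}},"required":["motion"]}

```bash
mkdir -p pics; ls; python3 - <<'E'
from plant import robot, vision
import cv2,numpy as np
for n in ("top","scene"):
    f=vision.grab_frame(n)
    cv2.imwrite(f"pics/{n}0.png",f["pixels"][:,:,::-1]); np.savez(f"{n}0.npz",**f)
    print(n,f["camera_matrix"].tolist(),np.round(f["extrinsics"],4).tolist(),[k for k in f])
print(robot.nose_length,robot.get_state())
E
```

```text
pics
top [[507.927536858268, 0.0, 321.1972256942492], [0.0, 507.927536858268, 191.69935614801418], [0.0, 0.0, 1.0]] [[-0.0138, 0.9924, -0.1225, 0.4201], [-0.9999, -0.0127, 0.01, 0.0269], [0.0083, 0.1227, 0.9924, 1.0123], [0.0, 0.0, 0.0, 1.0]] ['pixels', 'range_z', 'camera_matrix', 'extrinsics']
scene [[383.05826855115635, 0.0, 327.3459944685516], [0.0, 383.05826855115635, 197.69140287973312], [0.0, 0.0, 1.0]] [[0.7495, -0.5018, 0.4318, 0.9168], [0.662, 0.5678, -0.4892, -0.4031], [0.0003, 0.6525, 0.7578, 0.6636], [0.0, 0.0, 0.0, 1.0]] ['pixels', 'range_z', 'camera_matrix', 'extrinsics']
0.008 {'time_s': 0.1, 'joints': array([ 7.24792061e+01,  1.22210816e+01, -2.00422828e+00,  7.58316587e+01,
       -8.59586192e-04,  8.99990386e+01]), 'dq': array([-0.0139566 ,  0.07942851,  0.06160066, -0.01162156,  0.01035326,
        0.00170045]), 'joint_torque': array([-1.03395927e-03, -6.87247038e+01,  4.87805700e+01,  1.21937518e-02,
       -9.50903041e-05, -4.09152094e-06]), 'eef_pos': array([0.15044005, 0.47651643, 0.2388764 ]), 'ee_rot': array([[-9.53612811e-01,  3.01035755e-01, -2.85026076e-04],
       [ 3.01035889e-01,  9.53612335e-01, -9.52678528e-04],
       [-1.49859175e-05, -9.94289527e-04, -9.99999506e-01]]), 'force': array([-0.13380411, -0.17355386,  0.19968749]), 'ft_torque': array([-0.0279423 ,  0.0458413 ,  0.04099891]), 'grip_width': 0.08502752661593548}
```

View pics/top0.png

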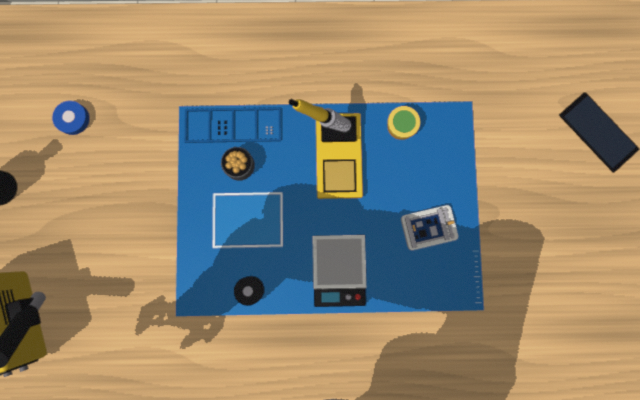

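View pics/scene0.png

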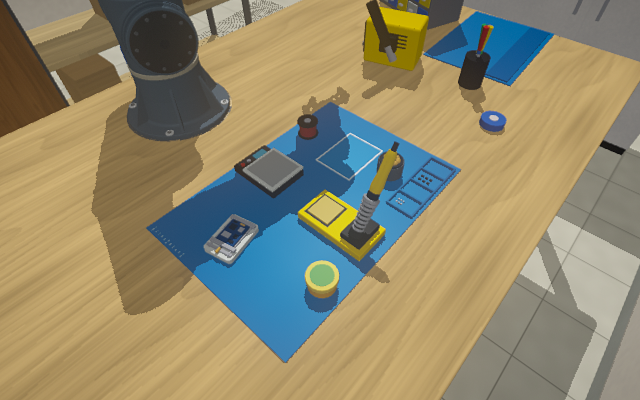

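The top view shows the holder at about (430,228), the gap at x≈340 between rows 198 and 236, the field at about (248,220), the spool at (249,291), the tip cleaner at (237,163) and the jar at (404,122).

```bash
cat > h.py <<'E'
import numpy as np, cv2
from plant import robot, vision
def grab(name,save=None):
    f=vision.grab_frame(name)
    if save: cv2.imwrite(f"pics/{save}.png",f["pixels"][:,:,::-1])
    return f
def cast(f,uv,z):
    uv=np.atleast_2d(uv).astype(float); K=f["camera_matrix"]; E=f["extrinsics"]
    d=np.c_[(uv[:,0]-K[0,2])/K[0,0],-(uv[:,1]-K[1,2])/K[1,1],-np.ones(len(uv))]@E[:3,:3].T
    o=E[:3,3]; return o+d*((z-o[2])/d[:,2])[:,None]
def heights(f):
    v,u=np.mgrid[:400,:640]; K=f["camera_matrix"];r=f["range_z"];E=f["extrinsics"]
    p=np.stack([(u-K[0,2])/K[0,0]*r,-(v-K[1,2])/K[1,1]*r,-r],-1)@E[:3,:3].T+E[:3,3]
    return p
def rect(f,mask,z,box):
    m=np.zeros(mask.shape,np.uint8);u0,v0,u1,v1=box;m[v0:v1,u0:u1]=mask[v0:v1,u0:u1]
    cs,_=cv2.findContours(m,cv2.RETR_EXTERNAL,cv2.CHAIN_APPROX_NONE)
    c=max(cs,key=cv2.contourArea)[:,0]
    # contour runs through pixel centres: half a pixel (1 mm) inside the edge
    w=cast(f,c,z)[:,:2]; (cx,cy),(a,b),t=cv2.minAreaRect((w*1000).astype(np.float32))
    return np.round([cx,cy,a,b,t],1)
E
python3 - <<'E'
from h import *
f=dict(np.load("top0.npz")); P=heights(f); H=P[...,2]
hsv=cv2.cvtColor(f["pixels"],cv2.COLOR_RGB2HSV); h,s,v=cv2.split(hsv)
for n,(u,w) in dict(mat=(300,215),hold=(430,228),plate=(340,262),base=(325,190),holdrim=(413,235)).items(): print(n,hsv[w,u],P[w-1:w+2,u-1:u+2].mean((0,1)).round(4))
blue=((h>95)&(h<125)&(s>120))
print("mat",rect(f,blue,.003,(150,80,500,340)))
print("hold",rect(f,(s<110),.015,(395,195,470,260)))
print("holdH",rect(f,(H>.009),.015,(395,195,470,260)))
print("plate",rect(f,(H>.030),.037,(300,220,380,295)))
print("plateC",rect(f,(s<60)&(v>60),.037,(300,220,380,292)))
print("baseC",rect(f,(h>18)&(h<35)&(s>100),.023,(305,140,375,205)))
print("field",rect(f,(s<110)&(v>90),.003,(200,185,295,255)))
for n,b,z in (("spool",(225,270,270,310),.045),("clean",(215,140,260,185),.051),("jar",(380,98,425,142),.038)):
    m=np.zeros(H.shape,bool);m[b[1]:b[3],b[0]:b[2]]=True
    m&=(H>z-.012); q=cast(f,np.argwhere(m)[:,::-1],z)*1000; print(n,q.mean(0).round(1),np.ptp(q,0).round(0))
# gap faces by height on rows at columns
for u in (325,340,355):
    print(u,[(r,round(H[r,u]*1000,1),*hsv[r,u]) for r in (194,196,197,198,199,200,233,234,235,236,237,238)])
E
```

```text
mat [104 186 114] [0.4985 0.0596 0.0032]
hold [120  18  99] [ 0.4683 -0.1943  0.0219]
plate [ 15   9 111] [ 0.4053 -0.0168  0.0378]
base [ 21 128  80] [0.5453 0.0095 0.0244]
holdrim [126  13  98] [ 0.4551 -0.1605  0.0227]
mat [5.172e+02 4.300e+00 4.187e+02 5.978e+02 3.000e-01]
hold [ 470.5 -194.5   72.4  104.6   12.4]
holdH [ 470.5 -194.8   70.   101.4   12.3]
plate [ 4.060e+02 -1.530e+01  1.021e+02  9.990e+01  3.000e-01]
plateC [406.1 -14.7 101.5 100.7   0.6]
baseC [ 5.882e+02 -1.890e+01  1.162e+02  8.920e+01  5.000e-01]
field [4.908e+02 1.647e+02 1.100e+02 1.396e+02 3.000e-01]
spool [354.7 157.   45. ] [68. 52.  0.]
clean [598.6 178.9  51. ] [66. 61.  0.]
jar [ 677.4 -146.8   38. ] [69. 80.  0.]
325 [(194, np.float64(22.6), np.uint8(23), np.uint8(191), np.uint8(163)), (196, np.float64(23.5), np.uint8(23), np.uint8(190), np.uint8(149)), (197, np.float64(22.1), np.uint8(23), np.uint8(179), np.uint8(127)), (198, np.float64(6.2), np.uint8(33), np.uint8(60), np.uint8(89)), (199, np.float64(8.0), np.uint8(104), np.uint8(141), np.uint8(103)), (200, np.float64(2.2), np.uint8(104), np.uint8
[... 1386 characters left out ...]
np.uint8(220)), (197, np.float64(16.8), np.uint8(22), np.uint8(174), np.uint8(164)), (198, np.float64(5.5), np.uint8(111), np.uint8(40), np.uint8(101)), (199, np.float64(3.2), np.uint8(104), np.uint8(168), np.uint8(112)), (200, np.float64(4.0), np.uint8(104), np.uint8(185), np.uint8(113)), (233, np.float64(-1.3), np.uint8(103), np.uint8(183), np.uint8(114)), (234, np.float64(4.4), np.uint8(106), np.uint8(130), np.uint8(116)), (235, np.float64(39.1), np.uint8(108), np.uint8(9), np.uint8(137)), (236, np.float64(36.9), np.uint8(24), np.uint8(9), np.uint8(143)), (237, np.float64(37.5), np.uint8(26), np.uint8(12), np.uint8(145)), (238, np.float64(35.1), np.uint8(20), np.uint8(12), np.uint8(132))]
```

```bash
cat >> h.py <<'E'
def go(x,y,z,yaw=None):
    """units to move the TCP to x,y,z (mm) with tool y at world angle yaw (deg)"""
    s=robot.get_state(); R=s["ee_rot"]; p=s["eef_pos"]*1000
    t=R.T@(np.array([x,y,z])-p)/25
    n=np.zeros(3)
    if yaw is not None:
        a=np.radians(yaw); yy=np.array([np.cos(a),np.sin(a),0]); zz=np.array([0,0,-1.]); T=np.c_[np.cross(yy,zz),yy,zz]
        n=np.degrees(cv2.Rodrigues(R.T@T)[0].ravel())
    print("t",t.round(2),"rot",n.round(1),"| at",p.round(1),"yaw",round(np.degrees(np.arctan2(R[1,1],R[0,1])),1),"F",s["force"].round(1),"T",round(s["time_s"],2),"w",round(s["grip_width"],4),"nose",robot.nose_length)
E
python3 -c "
from h import *
go(401,-210,239,102.4)"
```

```text
t [-1.782e+01 -2.317e+01  2.000e-02] rot [ -0.1  -0.  -29.9] | at [150.4 476.5 238.9] yaw 72.5 F [-0.1 -0.2  0.2] T 0.1 w 0.085 nose 0.008
```

Emit:
jog_arm(motion=[{"grip": 30, "translation": [-1.8, -2.3, 0], "rot": [0, 0, -3]}, {"grip": 30, "translation": [-3.6, -4.6, 0], "rot": [0, 0, -6]}, {"grip": 30, "translation": [-5.4, -6.9, 0], "rot": [0, 0, -9]}, {"grip": 30, "translation": [-7.2, -9.2, 0], "rot": [0, 0, -12]}, {"grip": 30, "translation": [-9, -11.5, 0], "rot": [0, 0, -15]}, {"grip": 30, "translation": [-10.8, -13.8, 0], "rot": [0, 0, -18]}, {"grip": 30, "translation": [-12.6, -16.1, 0], "rot": [0, 0, -21]}, {"grip": 30, "translation": [-14.4, -18.4, 0], "rot": [0, 0, -24]}, {"grip": 30, "translation": [-16.2, -20.8, 0], "rot": [0, 0, -27]}, {"grip": 30, "translation": [-17.8, -23.2, 0], "rot": [0, 0, -30]}])

```text
time_s: 0.93
eef_pos: [0.2893, 0.1051, 0.2394]
ee_rot: [[-0.978, -0.208, 0.0], [-0.208, 0.978, 0.0], [-0.0, 0.0, -1.0]]
force: [1.2, 1.4, -0.0]
grip_width: 0.0253
```

```bash
python3 -c "
from h import *
go(401,-210,239,102.4)"
```

```text
t [-1.750e+00 -1.325e+01  1.000e-02] rot [ 0.   0.  -0.4] | at [289.3 105.1 239.4] yaw 102.0 F [ 1.2  1.4 -0. ] T 0.93 w 0.0253 nose 0.008
```

Emit:
jog_arm(motion=[{"grip": 30, "translation": [-1.8, -13.2, 0], "rot": [0, 0, 0]}, {"grip": 30, "translation": [-1.8, -13.2, 0], "rot": [0, 0, 0]}, {"grip": 30, "translation": [-1.8, -13.2, 0], "rot": [0, 0, 0]}, {"grip": 30, "translation": [-1.8, -13.2, 0], "rot": [0, 0, 0]}, {"grip": 30, "translation": [-1.8, -13.2, 0], "rot": [0, 0, 0]}, {"grip": 30, "translation": [-1.8, -13.2, 0], "rot": [0, 0, 0]}, {"grip": 30, "translation": [-1.8, -13.2, 0], "rot": [0, 0, 0]}, {"grip": 30, "translation": [-1.8, -13.2, 0], "rot": [0, 0, 0]}, {"grip": 30, "translation": [-1.8, -13.2, 0], "rot": [0, 0, 0]}, {"grip": 30, "translation": [-1.8, -13.2, 0], "rot": [0, 0, 0]}])

```text
time_s: 1.77
eef_pos: [0.4017, -0.2104, 0.2384]
ee_rot: [[-0.979, -0.202, -0.001], [-0.202, 0.979, -0.0], [0.001, 0.0, -1.0]]
force: [0.9, 0.1, -0.9]
grip_width: 0.0257
```

```bash
python3 -c "
from h import *
go(401,-210,30,102.4)"
```

```text
t [0.01 0.02 8.34] rot [ 0.  -0.1 -0.8] | at [ 401.7 -210.4  238.4] yaw 101.6 F [ 0.9  0.1 -0.9] T 1.77 w 0.0257 nose 0.008
```

Emit:
jog_arm(motion=[{"grip": 30, "translation": [0, 0, 1.5], "rot": [0, 0, -0.8]}, {"grip": 30, "translation": [0, 0, 3], "rot": [0, 0, -0.8]}, {"grip": 30, "translation": [0, 0, 4.5], "rot": [0, 0, -0.8]}, {"grip": 30, "translation": [0, 0, 6], "rot": [0, 0, -0.8]}, {"grip": 30, "translation": [0, 0, 7.2], "rot": [0, 0, -0.8]}, {"grip": 30, "translation": [0, 0, 8], "rot": [0, 0, -0.8]}, {"grip": 30, "translation": [0, 0, 8.4], "rot": [0, 0, -0.8]}, {"grip": 30, "translation": [0, 0, 8.5], "rot": [0, 0, -0.8]}, {"grip": 30, "translation": [0, 0, 8.6], "rot": [0, 0, -0.8]}, {"grip": 30, "translation": [0, 0, 8.6], "rot": [0, 0, -0.8]}])

```text
time_s: 2.6
eef_pos: [0.4012, -0.2068, 0.0246]
ee_rot: [[-0.976, -0.219, 0.0], [-0.219, 0.976, -0.0], [-0.0, -0.0, -1.0]]
force: [-0.3, 0.1, -0.4]
grip_width: 0.0256
```

```bash
python3 -c "
from h import *
f=grab('scene'); np.savez('s1.npz',**f)
im=f['pixels'][150:300,130:330,::-1]; cv2.imwrite('pics/s1.png',cv2.resize(im,None,fx=4,fy=4,interpolation=cv2.INTER_CUBIC))
go(401,-210,15,102.4)"
```

```text
t [ 0.05 -0.11  0.4 ] rot [-0.   0.   0.2] | at [ 401.5 -206.9   25. ] yaw 102.6 F [-0.8 -0.3 -0.6] T 2.65 w 0.0254 nose 0.008
```

View pics/s1.png

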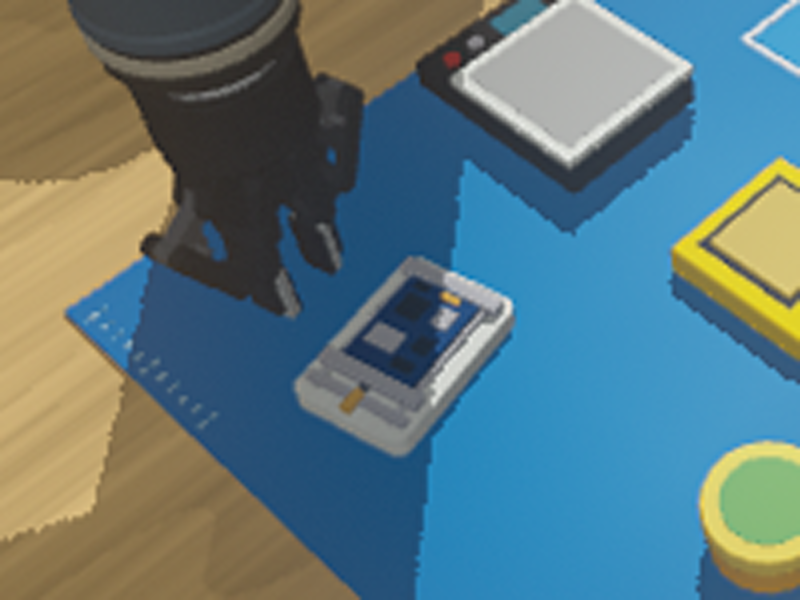

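The crop shows the fingers at about (290,310) and (330,265), just on the robot side of the holder. The linkage bulges outwards at (150,245), so I'll measure its extent from depth before using the gap.

```bash
python3 -c "
from h import *
f=dict(np.load('s1.npz')); P=heights(f); s=robot.get_state()
q=((P-s['eef_pos'])@s['ee_rot'])*1000
m=(f['range_z']>0)&(P[...,2]>.008)&(np.abs(q[...,0])<60)&(np.abs(q[...,1])<110)
q=q[m]
for z in range(15,-110,-8):
    k=q[(q[:,2]>=z-8)&(q[:,2]<z)]
    k=k[(k[:,0]>-30)]
    if len(k)>3: print(z,len(k),'x',np.percentile(k[:,0],[2,98]).round(),'y',np.percentile(k[:,1],[2,50,98]).round())
"
```

```text
7 25 x [-10.   9.] y [-20.  15.  24.]
-1 48 x [-11.  11.] y [-25.  14.  27.]
-9 54 x [-11.  10.] y [-25.   1.  26.]
-17 54 x [-11.  10.] y [-25.   1.  27.]
-25 45 x [-11.   9.] y [-25.  14.  21.]
-33 58 x [-13.   8.] y [-38.  16.  39.]
-41 131 x [-13.   9.] y [-41. -18.  46.]
-49 102 x [-12.  10.] y [-45.  15.  49.]
-57 107 x [-17.  15.] y [-50. -20.  52.]
-65 120 x [-17.   5.] y [-53.  13.  55.]
-73 109 x [-17.  -4.] y [-57.   4.  61.]
-81 158 x [-18.  -1.] y [-63. -10.  61.]
-89 276 x [-19.  11.] y [-64. -19.  63.]
-97 123 x [-19.   6.] y [-47. -28.  46.]
-105 54 x [-11.   7.] y [-40. -35. -19.]
```

```bash
python3 -c "
from h import *
go(421.5,-205.3,13,102.4); go(447,-196,13,90.4)"
```

```text
t [-0.79 -0.11  0.48] rot [-0.   0.   0.2] | at [ 401.5 -206.9   25. ] yaw 102.6 F [-0.8 -0.3 -0.6] T 2.65 w 0.0254 nose 0.008
t [-1.87  0.03  0.48] rot [-0.   0.  12.2] | at [ 401.5 -206.9   25. ] yaw 102.6 F [-0.8 -0.3 -0.6] T 2.65 w 0.0254 nose 0.008
```

Emit:
jog_arm(motion=[{"grip": 30, "translation": [-0.3, -0.1, 0.48], "rot": [0, 0, 0]}, {"grip": 30, "translation": [-0.6, -0.1, 0.48], "rot": [0, 0, 0]}, {"grip": 30, "translation": [-0.8, -0.1, 0.48], "rot": [0, 0, 0]}, {"grip": 30, "translation": [-0.97, -0.1, 0.48], "rot": [0, 0, 0]}, {"grip": 30, "translation": [-1.15, -0.08, 0.48], "rot": [0, 0, 2.4]}, {"grip": 30, "translation": [-1.33, -0.05, 0.48], "rot": [0, 0, 5]}, {"grip": 30, "translation": [-1.5, -0.02, 0.48], "rot": [0, 0, 7.4]}, {"grip": 30, "translation": [-1.65, 0, 0.48], "rot": [0, 0, 9.6]}, {"grip": 30, "translation": [-1.78, 0.02, 0.48], "rot": [0, 0, 11.4]}, {"grip": 30, "translation": [-1.87, 0.03, 0.48], "rot": [0, 0, 12.2]}])

```text
time_s: 3.48
eef_pos: [0.447, -0.1958, 0.0129]
ee_rot: [[-1.0, -0.006, 0.0], [-0.006, 1.0, -0.0], [-0.0, -0.0, -1.0]]
force: [-2.8, 0.3, 1.4]
grip_width: 0.0258
```

```bash
cat >> h.py <<'E'
def holder(save=None,box=(390,190,480,265)):
    f=grab("top",save); H=heights(f)[...,2]
    hsv=cv2.cvtColor(f["pixels"],cv2.COLOR_RGB2HSV); h,s,v=cv2.split(hsv)
    blue=(h>95)&(h<115)&(s>110)
    print("H",rect(f,(H>.009)&(H<.03),.015,box)); print("C",rect(f,(s<110)&(v>60)&(H<.03),.015,box))
E
python3 -c "
from h import *
holder('t1'); go(447,-196,13,90.4)"
```

```text
H [ 495.3 -193.7   70.1   98.5    2.7]
C [ 494.  -192.5   72.6   99.7    1.3]
t [ 0.01 -0.01 -0.01] rot [-0.  0. -0.] | at [ 447.3 -195.7   12.9] yaw 90.4 F [-0.4  1.   0.1] T 3.53 w 0.0255 nose 0.008
```

View pics/t1.png

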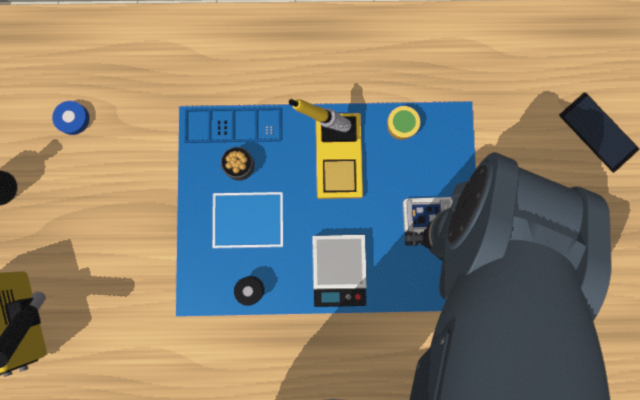

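The holder shows at about (430,216), now squared up and partly hidden by the arm. I'll lift off and go round behind it.

Emit:
jog_arm(motion=[{"grip": 30, "translation": [0.6, 0, 0], "rot": [0, 0, 0]}, {"grip": 30, "translation": [0.8, 0, -1], "rot": [0, 0, 0]}, {"grip": 30, "translation": [0.8, 0, -2.4], "rot": [0, 0, 0]}, {"grip": 30, "translation": [0.6, -0.8, -2.4], "rot": [0, 0, 7]}, {"grip": 30, "translation": [0.3, -1.8, -2.4], "rot": [0, 0, 14]}, {"grip": 30, "translation": [-0.2, -2.8, -2.4], "rot": [0, 0, 21]}, {"grip": 30, "translation": [-0.7, -3.3, -2.4], "rot": [0, 0, 28]}, {"grip": 30, "translation": [-1.2, -3.3, -2.4], "rot": [0, 0, 35]}, {"grip": 30, "translation": [-1.6, -3.3, -2.4], "rot": [0, 0, 42]}, {"grip": 30, "translation": [-1.85, -3.3, -2.4], "rot": [0, 0, 49]}])

```text
time_s: 4.37
eef_pos: [0.4945, -0.2785, 0.0726]
ee_rot: [[-0.658, 0.753, 0.001], [0.753, 0.658, -0.0], [-0.001, 0.0, -1.0]]
force: [-0.4, 0.1, -1.0]
grip_width: 0.0257
```

```bash
python3 -c "
from h import *
holder(); go(493,-280,13,0.4)"
```

```text
H [ 494.5 -195.1   70.2  101.8    1.2]
C [ 494.4 -194.5   72.9  103.6    1.1]
t [ 0.   -0.11  2.38] rot [ 0.1  0.  40.2] | at [ 495.1 -278.3   72.6] yaw 40.6 F [-0.   1.6 -0.1] T 4.42 w 0.0255 nose 0.008
```

Emit:
jog_arm(motion=[{"grip": 30, "translation": [0, -0.1, 0], "rot": [0, 0, 7]}, {"grip": 30, "translation": [0, -0.1, 0], "rot": [0, 0, 14]}, {"grip": 30, "translation": [0, -0.1, 0], "rot": [0, 0, 21]}, {"grip": 30, "translation": [0, -0.1, 0], "rot": [0, 0, 28]}, {"grip": 30, "translation": [0, -0.1, 0.5], "rot": [0, 0, 35]}, {"grip": 30, "translation": [0, -0.1, 1.2], "rot": [0, 0, 40]}, {"grip": 30, "translation": [0, -0.1, 1.9], "rot": [0, 0, 40]}, {"grip": 30, "translation": [0, -0.1, 2.38], "rot": [0, 0, 40]}, {"grip": 30, "translation": [0, -0.1, 2.38], "rot": [0, 0, 40]}])

```text
time_s: 5.17
eef_pos: [0.4908, -0.2794, 0.0118]
ee_rot: [[-0.029, 1.0, -0.001], [1.0, 0.029, 0.001], [0.001, -0.001, -1.0]]
force: [0.1, 0.2, -0.4]
grip_width: 0.0257
```

```bash
python3 -c "
from h import *
go(494,-258,13,0.4);go(494,-190,13,0.4)"
```

```text
t [ 0.85  0.15 -0.05] rot [-0.1 -0.   1.3] | at [ 490.8 -279.4   11.8] yaw 1.7 F [ 0.1  0.2 -0.4] T 5.17 w 0.0257 nose 0.008
t [ 3.57  0.23 -0.05] rot [-0.1 -0.   1.3] | at [ 490.8 -279.4   11.8] yaw 1.7 F [ 0.1  0.2 -0.4] T 5.17 w 0.0257 nose 0.008
```

Emit:
jog_arm(motion=[{"grip": 30, "translation": [0.5, 0.14, -0.05], "rot": [0, 0, 1.3]}, {"grip": 30, "translation": [0.8, 0.15, -0.05], "rot": [0, 0, 1.3]}, {"grip": 30, "translation": [1.05, 0.16, -0.05], "rot": [0, 0, 1.3]}, {"grip": 30, "translation": [1.4, 0.17, -0.05], "rot": [0, 0, 1.3]}, {"grip": 30, "translation": [1.8, 0.18, -0.05], "rot": [0, 0, 1.3]}, {"grip": 30, "translation": [2.2, 0.19, -0.05], "rot": [0, 0, 1.3]}, {"grip": 30, "translation": [2.6, 0.2, -0.05], "rot": [0, 0, 1.3]}, {"grip": 30, "translation": [3.0, 0.21, -0.05], "rot": [0, 0, 1.3]}, {"grip": 30, "translation": [3.3, 0.22, -0.05], "rot": [0, 0, 1.3]}, {"grip": 30, "translation": [3.5, 0.23, -0.05], "rot": [0, 0, 1.3]}])

```text
time_s: 6.0
eef_pos: [0.4951, -0.191, 0.0141]
ee_rot: [[-0.003, 1.0, -0.0], [1.0, 0.003, 0.0], [0.0, -0.0, -1.0]]
force: [-0.4, -3.5, 2.3]
grip_width: 0.0254
```

```bash
python3 -c "
from h import *
holder('t2',(366,190,480,265)); go(493.5,-130,13,0.4)"
```

```text
H [ 495.7 -132.7   70.1  106.4    0.7]
C [ 495.2 -131.4  106.4   71.1   89.2]
t [ 2.42 -0.05  0.04] rot [-0.  -0.  -0.2] | at [ 495.  -190.5   14. ] yaw 0.2 F [-0.3  0.9 -0.4] T 6.05 w 0.0256 nose 0.008
```

View pics/t2.png

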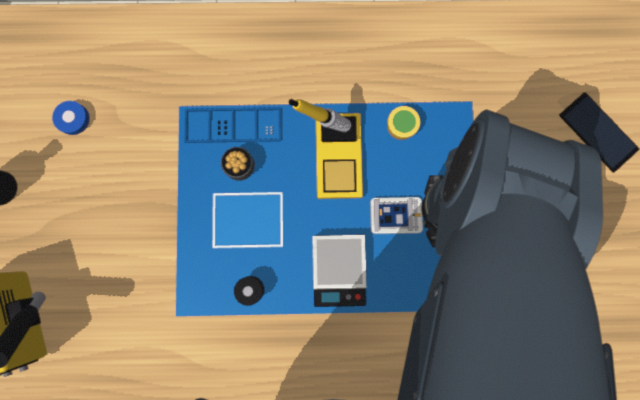

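The holder's rim is at about (371–422,197–234), in line with the gap, and the plate and stand are untouched. Pushing in now.

Emit:
jog_arm(motion=[{"grip": 30, "translation": [0.2, -0.03, 0.04], "rot": [0, 0, -0.2]}, {"grip": 30, "translation": [0.4, -0.05, 0.04], "rot": [0, 0, -0.2]}, {"grip": 30, "translation": [0.6, -0.06, 0.04], "rot": [0, 0, -0.2]}, {"grip": 30, "translation": [0.8, -0.06, 0.04], "rot": [0, 0, -0.2]}, {"grip": 30, "translation": [1.0, -0.06, 0.04], "rot": [0, 0, -0.2]}, {"grip": 30, "translation": [1.2, -0.06, 0.04], "rot": [0, 0, -0.2]}, {"grip": 30, "translation": [1.4, -0.06, 0.04], "rot": [0, 0, -0.2]}, {"grip": 30, "translation": [1.6, -0.06, 0.04], "rot": [0, 0, -0.2]}, {"grip": 30, "translation": [1.8, -0.06, 0.04], "rot": [0, 0, -0.2]}, {"grip": 30, "translation": [2.0, -0.06, 0.04], "rot": [0, 0, -0.2]}])

```text
time_s: 6.88
eef_pos: [0.4934, -0.1416, 0.0131]
ee_rot: [[-0.006, 1.0, -0.0], [1.0, 0.006, 0.0], [0.0, -0.0, -1.0]]
force: [0.3, -0.9, -0.8]
grip_width: 0.0258
```

```bash
python3 -c "
from h import *
holder(None,(310,197,480,236)); go(493,-130,13,0.4)"
```

```text
H [494.1 -80.5  70.  100.3   0.8]
C [494.1 -58.8  75.  147.7   0.7]
t [ 0.44 -0.01  0.  ] rot [-0. -0. -0.] | at [ 493.4 -140.9   13.1] yaw 0.4 F [-0.3  1.4  0.1] T 6.93 w 0.0254 nose 0.008
```

Emit:
jog_arm(motion=[{"grip": 30, "translation": [0.22, 0, 0], "rot": [0, 0, 0]}, {"grip": 30, "translation": [0.44, 0, 0], "rot": [0, 0, 0]}, {"grip": 30, "translation": [0.66, 0, 0], "rot": [0, 0, 0]}, {"grip": 30, "translation": [0.88, 0, 0], "rot": [0, 0, 0]}, {"grip": 30, "translation": [1.1, 0, 0], "rot": [0, 0, 0]}, {"grip": 30, "translation": [1.32, 0, 0], "rot": [0, 0, 0]}, {"grip": 30, "translation": [1.54, 0, 0], "rot": [0, 0, 0]}, {"grip": 30, "translation": [1.76, 0, 0], "rot": [0, 0, 0]}, {"grip": 30, "translation": [1.98, 0, 0], "rot": [0, 0, 0]}, {"grip": 30, "translation": [2.2, 0, 0], "rot": [0, 0, 0]}])

```text
time_s: 7.77
eef_pos: [0.4932, -0.0866, 0.0131]
ee_rot: [[-0.006, 1.0, 0.0], [1.0, 0.006, -0.0], [-0.0, 0.0, -1.0]]
force: [-0.0, -1.6, 1.7]
grip_width: 0.0256
```

```bash
python3 -c "
from h import *
holder(None,(280,197,480,236)); go(493,-20,13,0.4)"
```

```text
H [495.8 -12.7  73.1  73.   89.3]
C [493.9 -10.3  78.2  74.9  87.7]
t [2.63 0.01 0.  ] rot [-0. -0. -0.] | at [493.1 -85.8  13.1] yaw 0.4 F [ 0.5  0.3 -0.2] T 7.82 w 0.0256 nose 0.008
```

Emit:
jog_arm(motion=[{"grip": 30, "translation": [0.22, 0, 0], "rot": [0, 0, 0]}, {"grip": 30, "translation": [0.44, 0, 0], "rot": [0, 0, 0]}, {"grip": 30, "translation": [0.66, 0, 0], "rot": [0, 0, 0]}, {"grip": 30, "translation": [0.88, 0, 0], "rot": [0, 0, 0]}, {"grip": 30, "translation": [1.1, 0, 0], "rot": [0, 0, 0]}, {"grip": 30, "translation": [1.32, 0, 0], "rot": [0, 0, 0]}, {"grip": 30, "translation": [1.54, 0, 0], "rot": [0, 0, 0]}, {"grip": 30, "translation": [1.76, 0, 0], "rot": [0, 0, 0]}, {"grip": 30, "translation": [1.98, 0, 0], "rot": [0, 0, 0]}, {"grip": 30, "translation": [2.2, 0, 0], "rot": [0, 0, 0]}])

```text
time_s: 8.65
eef_pos: [0.4928, -0.0316, 0.0131]
ee_rot: [[-0.006, 1.0, -0.0], [1.0, 0.006, 0.0], [0.0, -0.0, -1.0]]
force: [0.4, -2.1, 0.6]
grip_width: 0.0255
```

```bash
python3 -c "
from h import *
grab('top','t3'); go(493,30,13,0.4)"
```

```text
t [2.43 0.02 0.  ] rot [-0. -0. -0.] | at [492.8 -30.8  13.1] yaw 0.4 F [-0.3  0.2  0.8] T 8.7 w 0.0256 nose 0.008
```

View pics/t3.png

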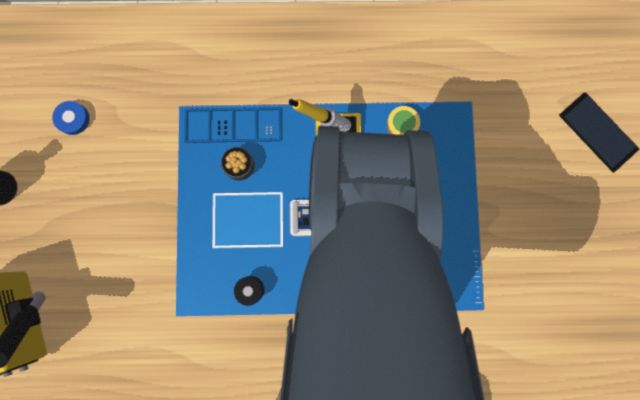

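The holder's nose comes out of the gap at about (292,217). The wrist's front edge, at row 132, is close to the iron, so I'll check that clearance with depth before going on.

```bash
python3 -c "
from h import *
f=grab('top'); P=heights(f)*1000
a=P[125:200,310:445].reshape(-1,3); a=a[a[:,2]>80]
print('wrist x max by height',[(z,a[(a[:,2]>=z)&(a[:,2]<z+40)][:,0].max().round(),len(a[(a[:,2]>=z)&(a[:,2]<z+40)])) for z in range(80,480,40) if ((a[:,2]>=z)&(a[:,2]<z+40)).any()])
g=dict(np.load('top0.npz')); Q=heights(g)*1000; b=Q[90:140,285:360].reshape(-1,3); b=b[b[:,2]>50]
for z in range(50,240,30):
    k=b[(b[:,2]>=z)&(b[:,2]<z+30)]
    if len(k): print('iron',z,len(k),k[:,:2].min(0).round(),k[:,:2].max(0).round())
g=dict(np.load('s1.npz')); Q=heights(g)*1000; b=Q[130:260,330:410].reshape(-1,3); b=b[(b[:,2]>50)&(b[:,0]>600)&(b[:,2]<260)]
for z in range(50,240,30):
    k=b[(b[:,2]>=z)&(b[:,2]<z+30)]
    if len(k): print('ironS',z,len(k),k[:,:2].min(0).round(),k[:,:2].max(0).round())
f=grab('scene'); P=heights(f)*1000; cv2.imwrite('pics/s3.png',f['pixels'][:,:,::-1])
"
```

```text
wrist x max by height [(80, np.float64(660.0), 32), (440, np.float64(557.0), 38)]
iron 50 138 [654. -48.] [681. -12.]
iron 80 141 [652. -29.] [680.  18.]
iron 110 214 [651. -13.] [685.  27.]
iron 140 172 [656.   9.] [678.  41.]
iron 170 194 [657.  29.] [678.  63.]
iron 200 65 [663.  50.] [673.  69.]
ironS 50 266 [603. -48.] [680. 205.]
ironS 80 235 [650. -28.] [683.  19.]
ironS 110 278 [649. -13.] [683.  30.]
ironS 140 237 [654.   9.] [678.  41.]
ironS 170 228 [656.  27.] [676.  64.]
ironS 200 70 [660.  47.] [672.  71.]
```

View pics/s3.png

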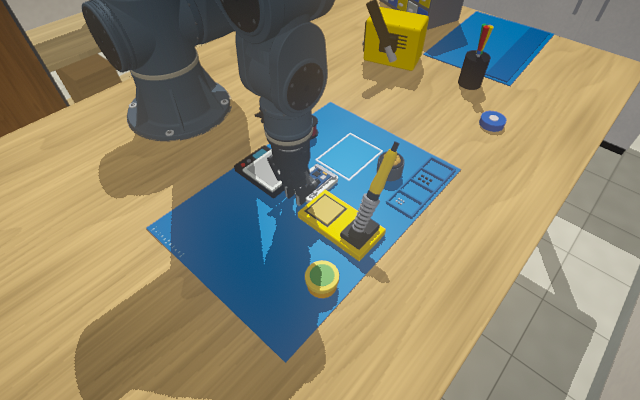

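The wrist stays at x ≤ 0.56 m and the iron starts at x ≥ 0.65 m, so there is room. The scene view shows the holder at about (320,185), leaving the gap flat on the mat.

Emit:
jog_arm(motion=[{"grip": 30, "translation": [0.22, 0, 0], "rot": [0, 0, 0]}, {"grip": 30, "translation": [0.44, 0, 0], "rot": [0, 0, 0]}, {"grip": 30, "translation": [0.66, 0, 0], "rot": [0, 0, 0]}, {"grip": 30, "translation": [0.88, 0, 0], "rot": [0, 0, 0]}, {"grip": 30, "translation": [1.1, 0, 0], "rot": [0, 0, 0]}, {"grip": 30, "translation": [1.32, 0, 0], "rot": [0, 0, 0]}, {"grip": 30, "translation": [1.54, 0, 0], "rot": [0, 0, 0]}, {"grip": 30, "translation": [1.76, 0, 0], "rot": [0, 0, 0]}, {"grip": 30, "translation": [1.98, 0, 0], "rot": [0, 0, 0]}, {"grip": 30, "translation": [2.2, 0, 0], "rot": [0, 0, 0]}])

```text
time_s: 9.63
eef_pos: [0.4925, 0.0234, 0.0131]
ee_rot: [[-0.006, 1.0, -0.0], [1.0, 0.006, -0.0], [-0.0, -0.0, -1.0]]
force: [0.3, -2.2, -0.5]
grip_width: 0.0257
```

Emit:
jog_arm(motion=[{"grip": 30, "translation": [0.22, 0, 0], "rot": [0, 0, 0]}, {"grip": 30, "translation": [0.44, 0, 0], "rot": [0, 0, 0]}, {"grip": 30, "translation": [0.66, 0, 0], "rot": [0, 0, 0]}, {"grip": 30, "translation": [0.88, 0, 0], "rot": [0, 0, 0]}, {"grip": 30, "translation": [1.1, 0, 0], "rot": [0, 0, 0]}, {"grip": 30, "translation": [1.32, 0, 0], "rot": [0, 0, 0]}, {"grip": 30, "translation": [1.54, 0, 0], "rot": [0, 0, 0]}, {"grip": 30, "translation": [1.76, 0, 0], "rot": [0, 0, 0]}, {"grip": 30, "translation": [1.98, 0, 0], "rot": [0, 0, 0]}, {"grip": 30, "translation": [2.2, 0, 0], "rot": [0, 0, 0]}])

```text
time_s: 10.47
eef_pos: [0.4922, 0.0784, 0.0131]
ee_rot: [[-0.006, 1.0, -0.0], [1.0, 0.006, 0.0], [0.0, -0.0, -1.0]]
force: [0.2, -1.7, -0.4]
grip_width: 0.026
```

```bash
python3 -c "
from h import *
grab('top','t4'); go(493,104,13,0.4)"
```

```text
t [0.99 0.04 0.  ] rot [ 0. -0. -0.] | at [492.2  79.2  13.1] yaw 0.4 F [0.2 2.1 0. ] T 10.52 w 0.0256 nose 0.008
```

View pics/t4.png

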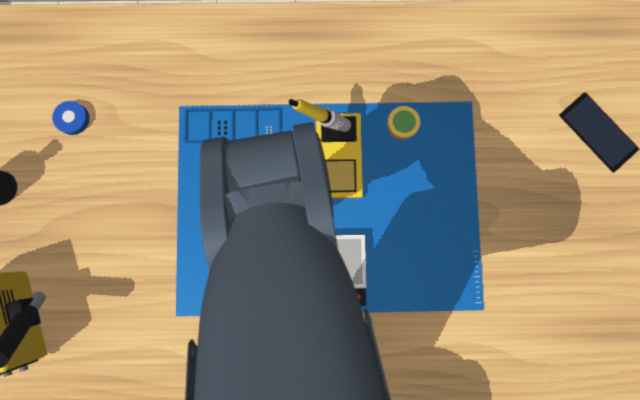

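The arm now hides the field at about (248,220) from the top camera. I'll push the last 25 mm with a slow stop, then back away and check.

Emit:
jog_arm(motion=[{"grip": 30, "translation": [0.18, 0, 0], "rot": [0, 0, 0]}, {"grip": 30, "translation": [0.36, 0, 0], "rot": [0, 0, 0]}, {"grip": 30, "translation": [0.54, 0, 0], "rot": [0, 0, 0]}, {"grip": 30, "translation": [0.7, 0, 0], "rot": [0, 0, 0]}, {"grip": 30, "translation": [0.82, 0, 0], "rot": [0, 0, 0]}, {"grip": 30, "translation": [0.9, 0, 0], "rot": [0, 0, 0]}, {"grip": 30, "translation": [0.96, 0, 0], "rot": [0, 0, 0]}, {"grip": 30, "translation": [0.98, 0, 0], "rot": [0, 0, 0]}, {"grip": 30, "translation": [0.98, 0, 0], "rot": [0, 0, 0]}])

```text
time_s: 11.27
eef_pos: [0.4921, 0.1025, 0.0131]
ee_rot: [[-0.006, 1.0, 0.0], [1.0, 0.006, 0.0], [0.0, 0.0, -1.0]]
force: [-0.1, 0.4, -0.4]
grip_width: 0.0256
```

Emit:
jog_arm(motion=[{"grip": 30, "translation": [-0.5, 0, 0], "rot": [0, 0, 0]}, {"grip": 30, "translation": [-1, 0, 0], "rot": [0, 0, 0]}, {"grip": 30, "translation": [-1, 0, -1.2], "rot": [0, 0, 0]}, {"grip": 30, "translation": [-1.1, 0, -2.6], "rot": [0, 0, 0]}, {"grip": 30, "translation": [-1.5, 0, -4], "rot": [0, 0, 0]}, {"grip": 30, "translation": [-2.5, 0, -5], "rot": [0, 0, 0]}, {"grip": 30, "translation": [-4, 0, -5.5], "rot": [0, 0, 0]}, {"grip": 30, "translation": [-5.5, 0, -6], "rot": [0, 0, 0]}, {"grip": 30, "translation": [-7, 0, -6], "rot": [0, 0, 0]}, {"grip": 30, "translation": [-8, 0, -6], "rot": [0, 0, 0]}])

```text
time_s: 12.1
eef_pos: [0.4929, -0.1016, 0.164]
ee_rot: [[-0.004, 1.0, 0.002], [1.0, 0.004, -0.001], [-0.001, 0.002, -1.0]]
force: [-0.1, 0.6, 0.3]
grip_width: 0.0256
```

```bash
python3 - <<'E'
from h import *
f=grab("top","t5"); P=heights(f); H=P[...,2]; h,s,v=cv2.split(cv2.cvtColor(f["pixels"],cv2.COLOR_RGB2HSV))
b=(200,185,295,255)
print("hold",rect(f,(H>.009)&(H<.03),.015,b)); print("field",rect(f,(s<110)&(v>90),.003,b))
for n,b,z in (("spool",(225,270,270,310),.045),("clean",(215,140,260,185),.051),("jar",(380,98,425,142),.038)):
    m=np.zeros(H.shape,bool);m[b[1]:b[3],b[0]:b[2]]=True
    m&=(H>z-.012)&(H<.07); q=cast(f,np.argwhere(m)[:,::-1],z)*1000; print(n,q.mean(0).round(1),np.ptp(q,0).round(0))
go(493,-100,160,.4)
E
```

```text
hold [491.8 163.1  71.9  98.4   0.6]
field [4.908e+02 1.647e+02 1.100e+02 1.396e+02 3.000e-01]
spool [354.7 157.1  45. ] [53. 52.  0.]
clean [598.6 178.9  51. ] [59. 59.  0.]
jar [ 683.  -126.1   38. ] [54. 25.  0.]
t [0.17 0.01 0.14] rot [ 0.   0.1 -0.3] | at [ 492.8 -104.3  163.5] yaw 0.1 F [-2.5 -2.3 -0.5] T 12.15 w 0.0256 nose 0.008
```

View pics/t5.png

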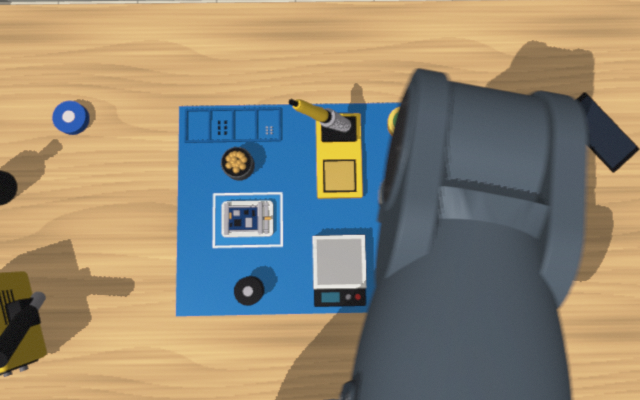

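The holder, at about (248,219), lies inside the outline (213–282,193–247). The spool and cleaner measure exactly where they stood. The jar is half hidden by the raised arm; in the previous picture it was still at (404,122).

```bash
python3 -c "
from plant import robot
print(robot.get_state()['dq'].round(2)); print(robot.sign_off())"
```

```text
[ 4.89 -0.07 -1.43 -0.39  0.81  6.71]
the job is handed in; nothing more can be done
None
```

The holder lies wholly inside the white-outlined field, and I handed the job in at about 12 s. I first squared it up with a two-finger push on its side. Then I went round behind it, slid it through the gap, and pushed it on into the field. The wrist-force readings, taken at the end of each move, never went above about 4 N.

- **Holder:** the last top view puts its centre at (491.8, 163.1) mm with a turn of 0.6°. The field centre is at (490.8, 164.7) mm, so every side has about 13 mm or more to spare. It measured at its normal height over the mat.
- **Spool and tip cleaner:** both measured within 0.1 mm of where they started.
- **Jar:** the raised arm half hid it in the last picture, so that reading is not usable. It showed at its starting place, pixel (404,122), in the picture before.
- **Arm at hand-in:** the gripper was about 0.16 m up and clear of everything. The arm was still settling, with joint speeds of a few degrees per second.

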